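Reset the tripped breaker of the micromotor unit

TASK

One of the two overload breakers on the micromotor control unit has tripped: its button stands out farther than the other's and shows its white band. Press the unit's large power rocker off (front end down), then push the tripped button right in until it stays in, and then press the rocker fully on again (back end, by the display, down). Press only these two controls: leave the other breaker, the smaller rocker and the speed dial alone, and do not pick up or shift anything on the bench.

Things in the scene. Friction and masses are not known exactly. Their poses are not given: they have to be found in the camera images.
- unit: Micromotor control unit, grey case fixed to the bench, 200 mm deep (own x, front to back), 240 mm wide (own y, to the left). Origin under its centre, z up. Front part (x -100 to +30 mm): level control deck 70 mm above the bench. Back part (x +30 to +100): raised housing 102 mm high with a dark display on top.
- deck (a point): Centre of the deck's surface, 35 mm in front of the unit's centre. Controls on the deck in the unit's own (x, y), mm: power rocker (-35, 72), smaller rocker (-30, 5), speed dial (-8, -70), the two breakers (-66, -45) and (-66, -98); either of them may be the tripped one.
- power_rocker (a joint): Large left rocker: black V-shaped key, 40 mm along the unit's x, 26 mm wide, in a 48 x 33 mm bezel 3.5 mm high. +0.2 rad: on, end by the raised housing down. -0.2: off, front end down. Starts on. The half that is down lies level 5.5 mm above the deck, the other rises from the middle to 13 mm above the deck at its end. Moves at about 2 N at an end; stays wherever it is left.
- power_on_end (a point): Point on the top face of the power rocker 14 mm from its middle towards the back: pressing down here switches on. It moves with the rocker.
- power_off_end (a point): Point on the top face of the power rocker 14 mm from its middle towards the front edge: pressing down here switches off. It moves with the rocker.
- breaker_tripped (a joint): Travel of the tripped breaker's button, m: 0 to 0.001 at the start (standing out, a white band showing under its head), 0.007 fully in. Black button, 12 mm across, in a steel bush 17 mm wide, 6 mm high, with a hexagon nut 24 mm wide. Its top is 17 mm above the deck when out, 10 mm when in. It slides straight down at about 4 N and stays where it is left.
- tripped_top (a point): Centre of the top of the tripped breaker's button; moves with it.
- breaker_set (a joint): The other breaker, identical but already in (0.007 at the start, no white band to be seen). Leave alone.
- set_top (a point): Centre of the top of the other breaker's button.
- collar_set: Nut and bush of the other breaker with its button; origin at deck height on its axis.
- direction_rocker (a joint): Tilt of the smaller rocker, black, 30 mm long (along the unit's y) and 20 mm wide; starts at about +0.2 rad. Leave alone.
- dial_mark (a point): Pointer mark at the edge of the top of the black speed dial, 42 mm in diameter and 22 mm high, 14 mm from its axis. Leave the dial where it is set.
- ring: Brass finger ring, 23 mm in diameter, 6 mm high, lying on the deck near its front edge; origin under its centre.
- gem_jar: Small clear jar with white cap, 34 mm in diameter, 30 mm high, on the raised housing; origin under its centre.
- cradle: Black handpiece rest on the bench to the left of the unit, 120 x 50 mm, 46 mm high; origin under its centre.
- handpiece: Steel micromotor handpiece with black grip bands, 22 mm thick, 152 mm long without its bur, lying along x in the rest with its axis 43 mm above the bench; origin on its axis about the middle.
- bur_stand: Round wooden stand with nine burs, 64 mm in diameter, 59 mm high, on the bench to the right of the unit; origin under its centre.
- third_hand: Dark round weighted base 72 mm in diameter with sprung tweezers reaching 135 mm to its -x at about 65 mm height; origin under the base's centre.
- bench_block: Round steel bench block on a dark wooden base, 120 x 90 x 48 mm; origin under its centre.
- tub: Clear plastic tub with white lid, 122 x 92 x 58 mm; origin under its centre.
- cone: White ceramic cone stump, 52 mm wide at the foot, 62 mm high; origin under its centre.

How it is judged:
By the outcome, as a careful person would: the job done as asked, in the order asked, and still so for the second after the job is handed in, with the robot touching nothing.
It also fails if it takes over 45 s, if anything falls off the work surface, if the arm or the gripper's body presses on something with over 40 N, if the wrist force passes 120 N, or if a joint passes its speed limit or range.

ROBOT

A 7-joint arm with a two-finger parallel gripper is mounted at the origin on the work surface. World frame = base frame: x ahead of the robot, y to its left, z up, the work surface at z = 0. Lengths are in mm, angles in rad, forces in N, time in s.
With the tool pointing down it reaches from about 425 to 1025 mm from the base axis. Payload 9.4 kg.
Tool frame: the origin (TCP) lies between the finger pads; the fingertips stand 22 mm ahead of it and the grasp point (between the pads) lies 3 mm ahead of it; z points along the fingers, y is the line along which they close (so a half turn about z gives the same grasp; the last joint's range is limited). The gripper opens to 85 mm and grips with 20 to 120 N. Pads are 22 mm wide; open, the fingers measure 114 mm over their backs; the gripper's body (76 mm by 85 mm) begins 54 mm behind the grasp point. The pads swing forward as they close: fully open they stand 13 mm farther back than shut.
Start: joints at [1.271, 0.599, -0.003, 1.599, 0.002, 0.943, -0.08], TCP at [160.187, -707.082, 219.175] pointing down, gripper open.
Joint ranges: [-2.57, 2.57], [-0.35, 1.97], [-1.29, 1.29], [0.11, 2.56], [-1.05, 4.19], [0.11, 1.86], [-2.63, 2.63]. Speed limits (rad/s): [2.22, 2.22, 3.01, 3.01, 3.14, 3.14, 3.14].

INTERFACE

Orientations are given as a unit quaternion [w, x, y, z].
In Python, from plant import ctrl, cams, cut_out, tip_of gives the robot as it stands.
- The arm moves only by the shell command python3 -m creep 'ROWS' [FORCE]. ROWS is text: rows parted by semicolons, each of 7 numbers parted by spaces: the closure, from -1 (fully open) to 1 (shut), then the shift along the tool's x, y, z in units of 50 mm (1.0 is 50 mm), then the turn, a rotation vector about the tool's x, y, z in units of 6 degrees (1.0 is 6 degrees). In form: fingers tx ty tz wx wy wz; .... A call has 1 to 12 rows; each row shifts and turns the commanded pose from where the row before left it, along the tool's axes as they then stand; what a row does not reach is not made up. A row lasts 1/8 s, in which the tool goes at most 62.5 mm and 10.7 degrees, less where a joint would pass 70% of its speed; a pose out of reach is approached as far as the arm can. A call is refused whole if a number of a shift passes 1 or a number of a turn 1, either way. A call with a gripper value outside its range is refused whole. The fingers move at their own pace and stop on an object; FORCE is the grip in N (left out, the last holds). Time passes only in rows, so rows that do not move let the fingers close. It gives the time, the measured TCP pose, the force, the opening and the grip force at its end, in the units of the state.
- ctrl.state(): the state, without advancing time (a new reading comes with each control period).
- cams.camera(name): name is "scene" or "side" or "wrist"; returns a dict with "img" (384x512x3 uint8, blue, green, red), "intrinsics" (3x3 intrinsics, pixels), "camera_from_world" (4x4, takes a point from world to camera coordinates). Camera axes: x right, y up, looking along -z (the intrinsics and any distortion apply to the point x, -y, -z); pixel columns grow to the right and rows downward; lengths in mm; the calibration is good to about 2 mm. A picture is of the moment at which its call begins. There is no depth.
- ctrl.finish_job(): hands the job in; it is judged then, once.
Trained networks look in a picture, given as the dict that the camera call returned (one of the last four; its "shot" number tells which), for a name from the list of things; names that differ only in an ending like _2 or _b are one class to them, and where a whole thing is asked for, a point or a joint stands for the part that bears it (a point fixed in the world has none). Each returns a list of dicts, best first, with "score" (0 to 1); they miss things now and then, are a little off and sometimes report something else, mostly with a low value. They report only what shows in the picture. A call takes as long as a camera call.
- cut_out(label, picture): "region" (384x512 bool, what is visible of it).
- tip_of(label, picture): "centre" ([x, y, z] in mm, in world coordinates, good to about 4 mm: a listed point, or the origin of a listed thing).
The state is a dict: "clock": time; "qpos": joint angles; "qvel": joint speeds; "tau": joint torques, N m; "eef_pos": TCP position; "ee_rot": TCP orientation; "contact_force": force on the tool from outside, world axes, zero at the start; "ft_torque": the same for the moment, N m; "width": opening from 0.0 (shut) to 1.0 (fully open); "grasp_force": force on a finger pad.
Only numpy, scipy, OpenCV 4.12 (cv2) and the standard library are available. Lean on these libraries where they do the work, as an engineer would, in place of code of your own. Each camera call takes 0.05 s, during which the arm holds its last target. There are 200 camera calls.

## Working session

There is one attempt and no reset: what is moved stays moved. The work goes in short steps, Python scripts to look and compute and a shell command to move; the robot and the scene stay as the last step left them, time stands still between calls to the robot, and variables do not carry over. Pictures are saved under pics/ and viewed, at most 13 in all, crops included, and the job is handed in when it is done.

```bash
mkdir -p pics; ls; cat > h.py <<'E'
import numpy as np,cv2
from plant import ctrl,cams,cut_out,tip_of
def proj(c,P):
    p=c["camera_from_world"]@np.append(P,1); q=c["intrinsics"]@np.array([p[0],-p[1],-p[2]]); return q[:2]/q[2]
def ray(c,uv,z):
    M=np.asarray(c["camera_from_world"]);R=M[:3,:3];o=-R.T@M[:3,3]
    d=np.linalg.inv(c["intrinsics"])@[uv[0],uv[1],1];d=R.T@np.array([d[0],-d[1],-d[2]])
    return o+d*(z-o[2])/d[2]
E
python3 - <<'E'
from h import *
s=ctrl.state();print({k:np.round(v,3) for k,v in s.items()})
for n in ["scene","side","wrist"]:
    c=cams.camera(n);cv2.imwrite(f"pics/{n}0.png",c["img"])
    for l in ["unit","deck","power_on_end","power_off_end","tripped_top","set_top","collar_set","dial_mark","ring","gem_jar"]:
        print(n,l,[(np.round(d["centre"]),round(d["score"],2)) for d in tip_of(l,c)[:2]])
E
```

```text
pics
{'clock': np.float64(0.0), 'qpos': array([ 1.271,  0.6  , -0.003,  1.6  ,  0.002,  0.943, -0.08 ]), 'qvel': array([ 0.   , -0.   , -0.001,  0.001, -0.001, -0.   , -0.   ]), 'tau': array([-0.0000e+00, -7.7645e+01,  1.5650e+00, -2.5800e+01,  1.2000e-02,
        9.0000e-03, -0.0000e+00]), 'eef_pos': array([ 160.065, -706.59 ,  218.305]), 'ee_rot': array([-0.001,  0.994,  0.111, -0.   ]), 'contact_force': array([-0.365,  0.182, -0.273]), 'ft_torque': array([-0.005,  0.025,  0.02 ]), 'grasp_force': np.float64(0.0), 'width': np.float64(1.0)}
scene unit [(array([626.,  30.,  -1.]), 0.81)]
scene deck [(array([584.,  23.,  69.]), 0.62)]
scene power_on_end [(array([597.,  99.,  75.]), 0.44)]
scene power_off_end [(array([576., 100.,  84.]), 0.4), (array([545.,  49.,  64.]), 0.28)]
scene tripped_top [(array([562., -72.,  86.]), 0.45)]
scene set_top []
scene collar_set [(array([560., -24.,  63.]), 0.55), (array([547.,  50.,  66.]), 0.55)]
scene dial_mark [(array([637., -43.,  89.]), 0.63)]
scene ring [(array([572.,  96.,  80.]), 0.66), (array([545.,  52.,  67.]), 0.49)]
scene gem_jar [(array([647., 237.,  -0.]), 0.72), (array([688., -24., 102.]), 0.67)]
side unit [(array([626.,  32.,   4.]), 0.98), (array([561., -16.,  72.]), 0.69)]
side deck [(array([590.,  25.,  70.]), 0.64)]
side power_on_end [(array([599., 100.,  76.]), 0.4)]
side power_off_end [(array([571.,  96.,  80.]), 0.65), (array([543.,  48.,  67.]), 0.34)]
side tripped_top []
side set_top [(array([ 338., -257.,    1.]), 0.47)]
side collar_set [(array([562., -21.,  72.]), 0.48)]
side dial_mark [(array([630., -41.,  93.]), 0.46), (array([627.,  32.,   0.]), 0.18)]
side ring [(array([547.,  45.,  67.]), 0.56)]
side gem_jar [(array([692., -23., 103.]), 0.49)]
wrist unit []
wrist deck []
wrist power_on_end []
wrist power_off_end []
wrist tripped_top []
wrist set_top []
wrist collar_set []
wrist dial_mark []
wrist ring []
wrist gem_jar []
```

```bash
python3 - <<'E'
from h import *
a=cv2.imread("pics/scene0.png");b=cv2.imread("pics/side0.png")
cv2.imwrite("pics/both.png",cv2.resize(np.vstack([a,b]),(600,900))[:, :] if 0 else cv2.resize(np.hstack([a,b]),(800,300)))
E
```

```text
(no output)
```

View pics/scene0.png

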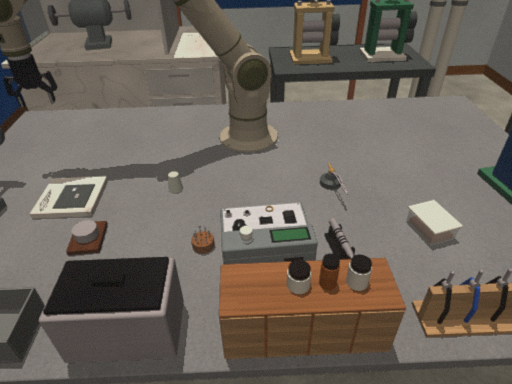

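View pics/side0.png

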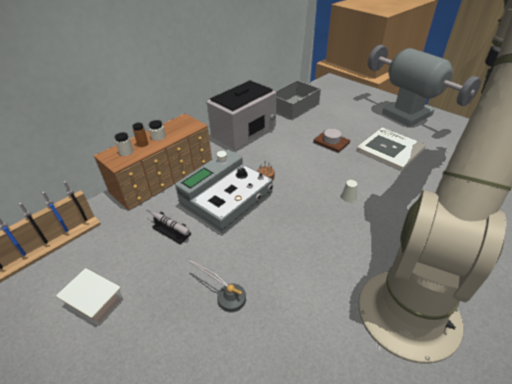

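The scene view shows the unit at about px (265,228), with the breakers near (228,213) and (247,212) and the power rocker near (291,217). In the side view the unit is around (225,190). Which breaker has tripped needs a closer look, so I'll move above the unit.

```bash
python3 -m creep '1 0 0 -0.8 0 0 0.9; 1 0 0 -0.8 0 0 0.9; 1 .57 -.95 0 0 0 0; 1 .57 -.95 0 0 0 0; 1 .57 -.95 0 0 0 0; 1 .57 -.95 0 0 0 0; 1 .57 -.95 0 0 0 0; 1 .57 -.95 0 0 0 0; 1 .57 -.95 0 0 0 0; 1 .57 -.95 0 0 0 0' 40; python3 -m creep '1 .57 -.95 0 0 0 0; 1 .57 -.95 0 0 0 0; 1 .57 -.95 0 0 0 0; 1 .57 -.95 0 0 0 0; 1 0 0 0 0 0 0; 1 0 0 0 0 0 0'
python3 - <<'E'
from h import *
s=ctrl.state();print(s["eef_pos"],s["ee_rot"],s["width"])
c=cams.camera("wrist");cv2.imwrite("pics/w1.png",c["img"])
for l in ["unit","deck","power_on_end","power_off_end","tripped_top","set_top","collar_set","dial_mark","ring"]:
        print(l,[(np.round(d["centre"],1),round(d["score"],2)) for d in tip_of(l,c)[:2]])
E
```

```text
clock: 2.9
eef_pos: [375.8, -317.9, 299.5]
ee_rot: [0.0, 1.0, 0.017, 0.0]
contact_force: [1.3, -0.2, -0.2]
width: -0.002
grasp_force: 0.0
clock: 3.65
eef_pos: [482.2, -126.0, 299.1]
ee_rot: [0.0, 1.0, 0.017, -0.0]
contact_force: [0.2, -0.6, -0.2]
width: 0.001
grasp_force: 0.0
[ 482.19190357 -126.00721295  299.11700385] [ 1.78548929e-04  9.99849972e-01  1.73197952e-02 -1.64001100e-04] 0.0006844758869994958
unit [(array([627.9,  29.7,   1.2]), 0.85)]
deck [(array([589.4,  31.7,  69. ]), 0.89), (array([564.3, -18.1,  69.1]), 0.59)]
power_on_end [(array([596.4,  94.3,  71.8]), 0.89)]
power_off_end [(array([573.7,  95.2,  79.6]), 0.88), (array([ 339.9, -259.3,    1.1]), 0.44)]
tripped_top [(array([564.9, -69. ,  85. ]), 0.4), (array([345.6, 271. ,   1.3]), 0.2)]
set_top []
collar_set [(array([561.9, -16.2,  70.1]), 0.51)]
dial_mark [(array([633.4, -37.8,  94.8]), 0.75)]
ring [(array([546.3,  47.4,  71.5]), 0.55)]
```

View pics/w1.png

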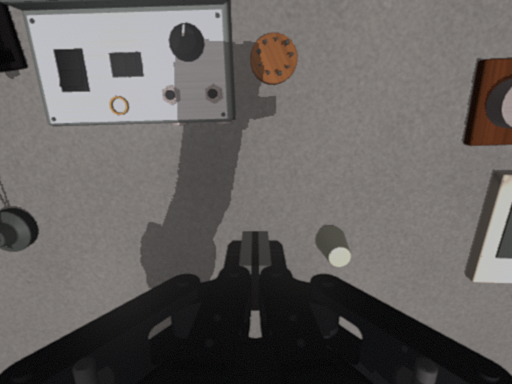

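The wrist view shows the deck at the upper left: breakers at px (170,94) and (213,93), rocker at (72,70), ring at (119,104). I'll move closer for a better look.

```bash
python3 -m creep '1 0 -.75 .3 0 0 0; 1 0 -.75 .3 0 0 0; 1 0 -.75 .3 0 0 0; 1 0 -.6 .3 0 0 0; 1 0 0 0 0 0 0; 1 0 0 0 0 0 0'
python3 - <<'E'
from h import *
s=ctrl.state();print(s["eef_pos"],s["ee_rot"],s["contact_force"])
c=cams.camera("wrist");cv2.imwrite("pics/w2.png",cv2.resize(c["img"][:260],(800,406),interpolation=cv2.INTER_CUBIC))
for l in ["unit","deck","power_on_end","power_off_end","tripped_top","set_top","collar_set","dial_mark","ring"]:
        print(l,[(np.round(d["centre"],1),round(d["score"],2),np.round(proj(c,d["centre"]))) for d in tip_of(l,c)[:2]])
np.savez("w2.npz",img=c["img"],intrinsics=c["intrinsics"],camera_from_world=c["camera_from_world"])
E
```

```text
clock: 4.9
eef_pos: [477.7, 16.1, 239.3]
ee_rot: [0.0, 1.0, 0.017, 0.0]
contact_force: [-0.1, -0.5, 0.0]
width: 0.0
grasp_force: 0.0
[477.711719    16.12771017 239.32779014] [1.66948199e-04 9.99855058e-01 1.70245151e-02 1.60094424e-05] [-0.08388478 -0.47947879  0.0313671 ]
unit [(array([ 6.261e+02,  3.230e+01, -2.000e-01]), 0.9, array([246.,  38.]))]
deck [(array([591. ,  27.5,  70.7]), 0.72, array([248.,  62.])), (array([568.3, -71.6,  84.1]), 0.66, array([347.,  88.]))]
power_on_end [(array([597.6,  98.6,  74. ]), 0.8, array([177.,  51.]))]
power_off_end [(array([572.3,  97.9,  79.4]), 0.76, array([177.,  78.])), (array([568.1, -68.4,  81.3]), 0.4, array([342.,  88.]))]
tripped_top [(array([566.9, -70.9,  87.6]), 0.64, array([347.,  89.]))]
set_top [(array([562.5, -23.9,  78.8]), 0.47, array([298.,  93.])), (array([573. ,  98.5,  83.5]), 0.18, array([176.,  77.]))]
collar_set [(array([563. , -17. ,  70.7]), 0.77, array([290.,  92.]))]
dial_mark [(array([635. , -39.6,  91.6]), 0.75, array([323.,   9.])), (array([571.1,  95. ,  80.6]), 0.35, array([180.,  79.]))]
ring [(array([544.3,  44.4,  66.5]), 0.72, array([231., 109.]))]
```

View pics/w2.png

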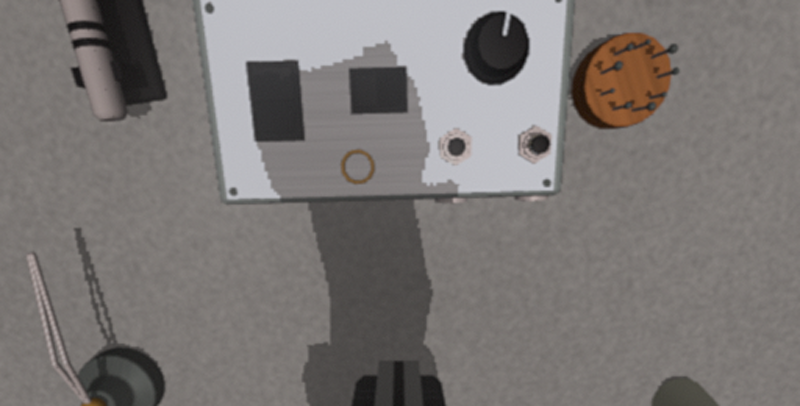

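The right-hand breaker has tripped: its button head at crop px (538,143) stands off its nut, while the left one at (456,146) is seated. The rocker is at (276,101) in the crop and the ring at (358,167). Next I'll fit the unit's pose.

```bash
cat > fit.py <<'E'
from h import *
c=np.load("w2.npz");k=512/800
obs=[((-35,72),(276,101),76),((-66,-45),(456,147),75),((-66,-98),(534,146),73),((-66,-98),(539,143.5),87),((-66,-45),(456,146),80),((-30,5),(378.5,90),76),((-8,-70),(503,41),92)]
L=np.array([o[0] for o in obs],float);W=np.array([ray(c,np.array(o[1])*k,o[2])[:2] for o in obs])
# network points
net=[((0,0),(626.1,32.3)),((-35,0),(591,27.5)),((-21,72),(597.6,98.6)),((-49,72),(572.3,97.9)),((-66,-98),(566.9,-70.9)),((-66,-45),(562.5,-20.5))]
for A,B in [(L,W),(np.array([n[0] for n in net],float),np.array([n[1] for n in net]))]:
    a,b=A-A.mean(0),B-B.mean(0);th=np.arctan2((a[:,0]*b[:,1]-a[:,1]*b[:,0]).sum(),(a*b).sum())
    R=np.array([[np.cos(th),-np.sin(th)],[np.sin(th),np.cos(th)]]);t=B.mean(0)-R@A.mean(0)
    print(np.degrees(th),t,"\n",np.round(B-(A@R.T+t),1))
    for p in [(-49,72),(-21,72),(-66,-98)]: print(p,np.round(R@p+t,1))
E
python3 fit.py
```

```text
3.2416729841207297 [624.46742258  30.4478033 ] 
 [[-0.2 -1.5]
 [ 0.  -0.3]
 [-0.6  0.5]
 [ 0.5  1.5]
 [ 0.5  0.3]
 [-0.4 -0.4]
 [ 0.2 -0.1]]
(-49, 72) [571.5  99.6]
(-21, 72) [599.4 101.1]
(-66, -98) [564.1 -71.1]
4.419501112177955 [625.46205974  30.36096821] 
 [[ 0.6  1.9]
 [ 0.4 -0.2]
 [-1.4 -1.9]
 [ 1.2 -0.5]
 [-0.3  1.5]
 [-0.6 -0.9]]
(-49, 72) [571.1  98.4]
(-21, 72) [599.  100.5]
(-66, -98) [567.2 -72.4]
```

```bash
python3 -m creep '1 0 0 0 0 0 -.23; 1 .64 -.52 0 0 0 0; 1 .64 -.52 0 0 0 0; 1 .64 -.52 0 0 0 0; 1 0 0 .76 0 0 0; 1 0 0 .76 0 0 0; 1 0 0 .76 0 0 0; 1 0 0 0 0 0 0; 1 0 0 0 0 0 0'
python3 - <<'E'
from h import *
s=ctrl.state();print(s["eef_pos"],s["ee_rot"],s["contact_force"])
a=cams.camera("wrist")["img"];cv2.imwrite("pics/w3.png",a)
E
```

```text
clock: 6.52
eef_pos: [569.4, 100.4, 126.2]
ee_rot: [-0.0, 1.0, 0.029, 0.0]
contact_force: [-0.5, -0.3, 0.8]
width: 0.001
grasp_force: 0.0
[569.42570108 100.41578671 126.17658961] [-1.27787156e-04  9.99567982e-01  2.93878599e-02  4.32220318e-04] [-0.47073916 -0.34597662  0.7707625 ]
```

View pics/w3.png

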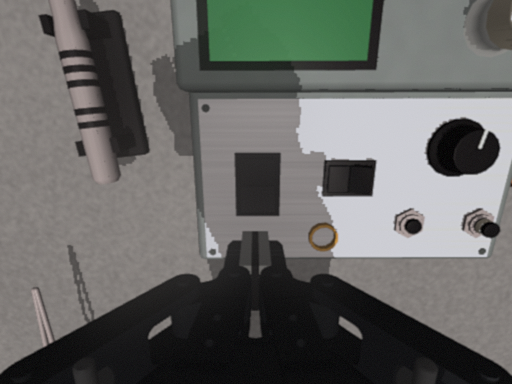

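The fingers line up with the rocker column (fingers at px 256, rocker at 257), and the tips are over its front half. Pressing down now.

```bash
python3 -m creep '1 0 0 .2 0 0 0; 1 0 0 .16 0 0 0; 1 0 0 0 0 0 0'; python3 -m creep '1 0 0 .06 0 0 0;1 0 0 .06 0 0 0; 1 0 0 0 0 0 0';python3 -m creep '1 0 0 .05 0 0 0; 1 0 0 .0 0 0 0'
```

```text
clock: 6.95
eef_pos: [568.5, 100.1, 106.6]
ee_rot: [0.0, 1.0, 0.029, -0.0]
contact_force: [-0.1, 0.3, -0.7]
width: -0.001
grasp_force: 0.0
clock: 7.32
eef_pos: [568.7, 100.2, 100.9]
ee_rot: [0.0, 1.0, 0.029, -0.0]
contact_force: [-0.8, -1.4, 0.6]
width: -0.001
grasp_force: 0.0
clock: 7.58
eef_pos: [568.7, 100.2, 98.5]
ee_rot: [0.0, 1.0, 0.029, -0.0]
contact_force: [-0.3, -1.4, -0.5]
width: 0.001
grasp_force: 0.0
```

```bash
python3 -m creep '1 0 0 .03 0 0 0; 1 0 0 .0 0 0 0'; python3 -m creep '1 0 0 .03 0 0 0; 1 0 0 0 0 0 0'
```

```text
clock: 7.82
eef_pos: [568.7, 100.2, 97.1]
ee_rot: [0.0, 1.0, 0.029, -0.0]
contact_force: [-0.1, -1.0, -0.5]
width: 0.002
grasp_force: 0.0
clock: 8.07
eef_pos: [568.7, 100.2, 95.5]
ee_rot: [0.0, 1.0, 0.029, -0.0]
contact_force: [-0.2, 0.1, -0.1]
width: -0.001
grasp_force: 0.0
```

```bash
python3 - <<'E'
from h import *
a=cams.camera("wrist");b=cams.camera("side");
p=proj(b,[585,100,75]).astype(int);s=b["img"][p[1]-45:p[1]+45,p[0]-45:p[0]+45]
w=a["img"][130:300,180:350]
cv2.imwrite("pics/w4.png",np.hstack([cv2.resize(w,(400,400),interpolation=2),cv2.resize(s,(400,400),interpolation=2)]))
for l in ["power_on_end","power_off_end"]: print(l,[(np.round(d["centre"],1),round(d["score"],2)) for d in tip_of(l,a)[:2]])
E
```

```text
power_on_end [(array([596.5, 100.4,  72.8]), 0.77)]
power_off_end [(array([573.2,  98. ,  80.7]), 0.74)]
```

View pics/w4.png

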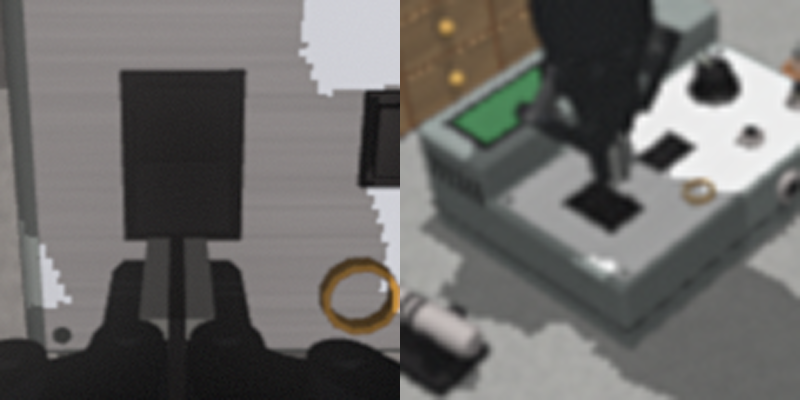

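The wrist crop shows the tips ending at (176,240), level with the bezel's front edge. The side crop shows them near (622,180), apparently still above the deck. I'll triangulate the actual tip.

```bash
python3 - <<'E'
from h import *
a=cams.camera("wrist");b=cams.camera("side")
M=np.asarray(a["camera_from_world"]);print("cam",-M[:3,:3].T@M[:3,3], "view",-M[2,:3])
p=proj(b,[585,100,75]).astype(int);print(p)
print("side tip px",p-45+np.array([622,183])*90/400)
for z in (73.5,80,86,92,98): print(z,"wrist front edge ray",np.round(ray(a,(254.8,232),z)),"side proj tip",np.round(proj(b,[568.7,100.2,z]),1),"wrist proj +11",np.round(proj(a,[579.7,100.2,z]),1),np.round(proj(a,[568.7,100.2,z]),1))
E
```

```text
cam [643.33612637 105.27503618 249.63544171] view [-0.29268289 -0.01634749 -0.95606981]
[216 200]
side tip px [310.95  196.175]
73.5 wrist front edge ray [562. 101.  74.] side proj tip [220.  203.4] wrist proj +11 [257.1 206.1] [256.1 221.9]
80 wrist front edge ray [565. 101.  80.] side proj tip [219.8 201.8] wrist proj +11 [257.2 209.6] [256.1 226. ]
86 wrist front edge ray [567. 101.  86.] side proj tip [219.6 200.4] wrist proj +11 [257.2 213.2] [256.2 230. ]
92 wrist front edge ray [570. 101.  92.] side proj tip [219.4 198.9] wrist proj +11 [257.3 216.9] [256.2 234.3]
98 wrist front edge ray [573. 101.  98.] side proj tip [219.3 197.4] wrist proj +11 [257.4 221. ] [256.3 238.8]
```

By these projections the tips are still clear of the key and no force has shown, so I'll keep descending in small steps until contact.

```bash
for i in 1; do python3 -m creep '1 0 0 .06 0 0 0; 1 0 0 0 0 0 0'; python3 -m creep '1 0 0 .06 0 0 0; 1 0 0 0 0 0 0' ;python3 -m creep '1 0 0 .04 0 0 0; 1 0 0 0 0 0 0'; done | grep -v -e rot -e width -e grasp
python3 - <<'E'
from h import *
a=cams.camera("wrist")
for l in ["power_on_end","power_off_end"]: print(l,[(np.round(d["centre"],1),round(d["score"],2)) for d in tip_of(l,a)[:2]])
E
```

```text
clock: 8.62
eef_pos: [568.6, 100.2, 92.4]
contact_force: [0.0, -0.2, 0.3]
clock: 8.88
eef_pos: [568.7, 100.2, 89.4]
contact_force: [0.5, 0.1, 0.1]
clock: 9.12
eef_pos: [568.7, 100.2, 87.5]
contact_force: [-0.5, 0.3, -0.2]
power_on_end [(array([596.7,  97.7,  71.6]), 0.86), (array([564.8, -24.6,  79.1]), 0.55)]
power_off_end [(array([570.6,  96.5,  81.5]), 0.77)]
```

```bash
for i in 1; do python3 -m creep '1 0 0 .04 0 0 0; 1 0 0 0 0 0 0'; python3 -m creep '1 0 0 .04 0 0 0; 1 0 0 0 0 0 0' ;python3 -m creep '1 0 0 .04 0 0 0; 1 0 0 0 0 0 0'; done | grep -v -e rot -e width -e grasp
python3 - <<'E'
from h import *
a=cams.camera("wrist");b=cams.camera("side")
s=b["img"][155:245,171:261]
w=a["img"][130:300,180:350]
cv2.imwrite("pics/w5.png",np.hstack([cv2.resize(w,(400,400),interpolation=2),cv2.resize(s,(400,400),interpolation=2)]))
E
```

```text
clock: 9.52
eef_pos: [568.7, 100.2, 85.5]
contact_force: [-0.9, 0.5, 0.2]
clock: 9.78
eef_pos: [568.7, 100.2, 83.5]
contact_force: [0.0, -0.1, 0.3]
clock: 10.02
eef_pos: [568.7, 100.2, 81.5]
contact_force: [-0.6, -0.4, 0.7]
```

View pics/w5.png

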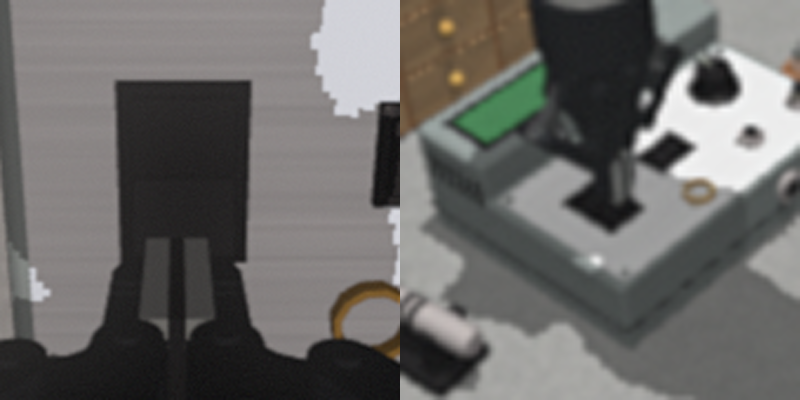

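The tips are now just above the key's front half (side crop (622,205)). Continuing in small steps.

```bash
for i in 1; do python3 -m creep '1 0 0 .04 0 0 0; 1 0 0 0 0 0 0'; python3 -m creep '1 0 0 .04 0 0 0; 1 0 0 0 0 0 0' ;python3 -m creep '1 0 0 .04 0 0 0; 1 0 0 0 0 0 0'; done | grep -v -e rot -e width -e grasp
```

```text
clock: 10.38
eef_pos: [568.7, 100.2, 79.5]
contact_force: [0.0, 0.5, -0.1]
clock: 10.62
eef_pos: [568.7, 100.2, 77.5]
contact_force: [1.2, 0.3, 1.1]
clock: 10.88
eef_pos: [568.7, 100.2, 75.5]
contact_force: [0.1, 0.2, 0.8]
```

```bash
for i in 1; do python3 -m creep '1 0 0 .04 0 0 0; 1 0 0 0 0 0 0'; python3 -m creep '1 0 0 .04 0 0 0; 1 0 0 0 0 0 0' ; done | grep -v -e rot -e width -e grasp
python3 - <<'E'
from h import *
a=cams.camera("wrist");b=cams.camera("side");e=cams.camera("scene")
for n,c in (("w",a),("s",b),("sc",e)):
  for l in ["power_on_end","power_off_end"]: print(n,l,[(np.round(d["centre"],1),round(d["score"],2)) for d in tip_of(l,c)[:2]])
s=b["img"][155:245,171:261]
w=a["img"][130:300,180:350]
cv2.imwrite("pics/w6.png",np.hstack([cv2.resize(w,(400,400),interpolation=2),cv2.resize(s,(400,400),interpolation=2)]))
E
```

```text
clock: 11.12
eef_pos: [568.7, 100.2, 73.5]
contact_force: [-0.2, -0.6, -0.3]
clock: 11.38
eef_pos: [568.7, 100.2, 71.5]
contact_force: [-0.8, -0.2, -0.7]
w power_on_end [(array([595. ,  98.9,  72. ]), 0.69)]
w power_off_end [(array([572.6,  93.8,  80.8]), 0.71)]
s power_on_end [(array([597. ,  98.9,  74.3]), 0.54), (array([ 335.9, -259.7,   -0.7]), 0.25)]
s power_off_end [(array([568.6,  97.3,  77.2]), 0.38)]
sc power_on_end [(array([596.8, 101.2,  74.5]), 0.6), (array([545.9,  50.4,  67. ]), 0.25)]
sc power_off_end [(array([576.2,  98.8,  80.6]), 0.56)]
```

View pics/w6.png

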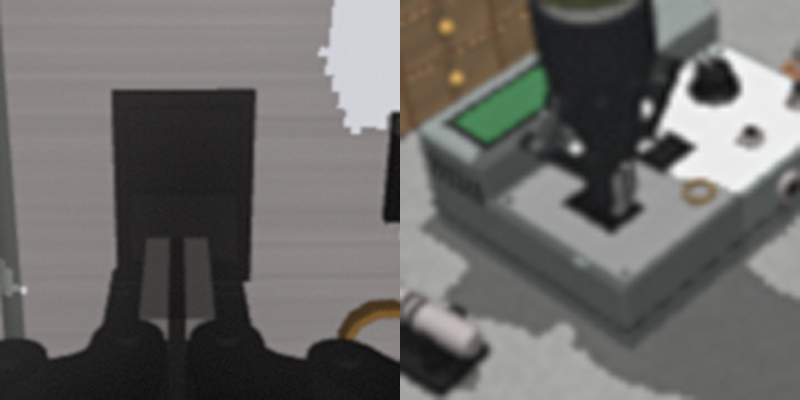

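```bash
for i in 1; do python3 -m creep '1 0 0 .04 0 0 0; 1 0 0 0 0 0 0'; python3 -m creep '1 0 0 .04 0 0 0; 1 0 0 0 0 0 0' ;  python3 -m creep '1 0 0 .04 0 0 0; 1 0 0 0 0 0 0'; done | grep -v -e rot -e width -e grasp
```

```text
clock: 12.08
eef_pos: [568.3, 100.2, 69.5]
contact_force: [-0.6, 0.5, 1.6]
clock: 12.32
eef_pos: [568.6, 100.2, 67.5]
contact_force: [-0.0, -0.1, 0.5]
clock: 12.58
eef_pos: [568.9, 100.2, 65.5]
contact_force: [0.0, -0.2, 0.7]
```

```bash
for i in 1; do python3 -m creep '1 0 0 .04 0 0 0; 1 0 0 0 0 0 0'; python3 -m creep '1 0 0 .03 0 0 0; 1 0 0 0 0 0 0'; done | grep -v -e rot -e width -e grasp
python3 - <<'E'
from h import *
a=cams.camera("wrist")
for n,c in (("w",a),):
  for l in ["power_on_end","power_off_end"]: print(n,l,[(np.round(d["centre"],1),round(d["score"],2)) for d in tip_of(l,c)[:2]])
E
```

```text
clock: 12.82
eef_pos: [569.0, 100.2, 63.6]
contact_force: [-0.5, -0.0, 0.4]
clock: 13.08
eef_pos: [569.1, 100.3, 63.3]
contact_force: [-4.1, -0.9, 15.4]
w power_on_end [(array([593. , 100.3,  79.5]), 0.92)]
w power_off_end [(array([569.7,  97. ,  74.7]), 0.84)]
```

The rocker has switched off: hard stop at 15 N, and the network now puts the off end at z 75 and the on end at 79.5. By contact, the real tip is at TCP z + 12. Next I'll move to the breaker.

```bash
python3 -m creep '1 0 0 -.5 0 0 0; 1 0 0 -.5 0 0 0; 1 -.07 .85 0 0 0 0; 1 -.07 .85 0 0 0 0; 1 -.07 .85 0 0 0 0; 1 -.07 .86 0 0 0 0; 1 0 0 0 0 0 0; 1 0 0 .3 0 0 0; 1 0 0 0 0 0 0'
python3 - <<'E'
from h import *
a=cams.camera("wrist");b=cams.camera("side")
for l in ["power_on_end","power_off_end","tripped_top","set_top","collar_set"]: print(l,[(np.round(d["centre"],1),round(d["score"],2)) for d in tip_of(l,a)[:2]])
p=proj(b,[565,-71,87]).astype(int);s=b["img"][p[1]-45:p[1]+45,p[0]-45:p[0]+45]
w=a["img"][100:300,150:350]
cv2.imwrite("pics/w7.png",np.hstack([cv2.resize(w,(400,400),interpolation=2),cv2.resize(s,(400,400),interpolation=2)]))
E
```

```text
clock: 14.35
eef_pos: [564.2, -69.3, 95.7]
ee_rot: [-0.0, 1.0, 0.03, -0.001]
contact_force: [-0.4, -0.4, 0.9]
width: 0.0
grasp_force: 0.0
power_on_end []
power_off_end []
tripped_top [(array([564.8, -69.9,  81.8]), 0.54)]
set_top []
collar_set [(array([560.5, -17.9,  69.4]), 0.78)]
```

View pics/w7.png

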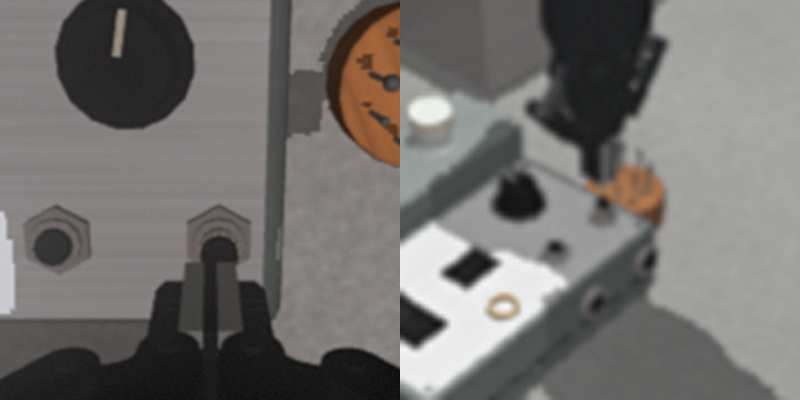

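The tips sit about 2 mm left of the tripped button (fingers at crop x 211, button at 218). I'll correct that and press.

```bash
(python3 -m creep '1 .02 .04 .18 0 0 0; 1 0 0 .18 0 0 0; 1 0 0 0 0 0 0'; python3 -m creep '1 0 0 .04 0 0 0; 1 0 0 .04 0 0 0; 1 0 0 0 0 0 0'; python3 -m creep '1 0 0 .04 0 0 0; 1 0 0 .02 0 0 0; 1 0 0 0 0 0 0';python3 -m creep '1 0 0 .02 0 0 0; 1 0 0 0 0 0 0') | grep -v -e rot -e width -e grasp
```

```text
clock: 15.08
eef_pos: [565.3, -72.8, 78.1]
contact_force: [0.0, 0.1, 0.4]
clock: 15.45
eef_pos: [565.9, -72.8, 75.1]
contact_force: [0.0, 0.5, 0.5]
clock: 15.82
eef_pos: [566.0, -72.8, 72.2]
contact_force: [-0.9, 0.0, 2.6]
clock: 16.08
eef_pos: [566.0, -72.8, 71.1]
contact_force: [-0.9, 0.2, 2.6]
```

```bash
(python3 -m creep '1 0 0 .04 0 0 0; 1 0 0 0 0 0 0'; python3 -m creep '1 0 0 .03 0 0 0; 1 0 0 0 0 0 0';python3 -m creep '1 0 0 .02 0 0 0; 1 0 0 0 0 0 0') | grep -v -e rot -e width -e grasp
```

```text
clock: 16.32
eef_pos: [566.0, -72.8, 69.0]
contact_force: [0.8, 0.4, 0.8]
clock: 16.58
eef_pos: [566.1, -72.8, 68.0]
contact_force: [-0.4, 0.2, 8.2]
clock: 16.82
eef_pos: [566.1, -72.8, 67.8]
contact_force: [-3.7, 0.9, 18.3]
```

Hard stop at TCP z 68, exactly the predicted fully-in height. Now to the on end of the rocker.

```bash
(python3 -m creep '1 0 0 -.7 0 0 0; 1 .22 -.85 0 0 0 0; 1 .22 -.85 0 0 0 0; 1 .22 -.85 0 0 0 0; 1 .22 -.84 0 0 0 0; 1 0 0 0 0 0 0; 1 0 0 .3 0 0 0; 1 0 0 0 0 0 0') | grep -v -e width -e grasp
python3 - <<'E'
from h import *
a=cams.camera("wrist")
for l in ["power_on_end","power_off_end","tripped_top","set_top","collar_set"]: print(l,[(np.round(d["centre"],1),round(d["score"],2)) for d in tip_of(l,a)[:2]])
w=a["img"][100:300,150:470]
cv2.imwrite("pics/w8.png",cv2.resize(w,(640,400),interpolation=2))
E
```

```text
clock: 17.82
eef_pos: [598.7, 97.1, 84.9]
ee_rot: [0.001, 1.0, 0.028, -0.002]
contact_force: [-0.7, 0.2, 0.5]
power_on_end [(array([595.1,  98. ,  78. ]), 0.97)]
power_off_end []
tripped_top []
set_top [(array([564.5, -20. ,  81.3]), 0.7)]
collar_set [(array([560.5, -16.8,  70.6]), 0.65)]
```

View pics/w8.png

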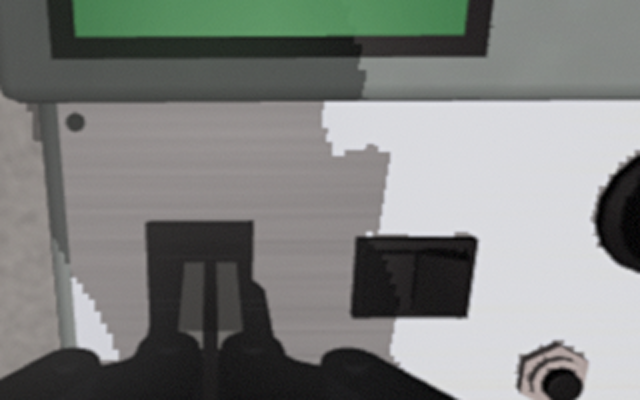

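Fingers at x 211 against the rocker's centre at 201, over its back half. A small shift, then press.

```bash
(python3 -m creep '1 .02 -.04 .1 0 0 0; 1 0 0 .1 0 0 0; 1 0 0 0 0 0 0'; python3 -m creep '1 0 0 .06 0 0 0; 1 0 0 .06 0 0 0; 1 0 0 0 0 0 0'; python3 -m creep '1 0 0 .06 0 0 0; 1 0 0 0 0 0 0') | grep -v -e rot -e width -e grasp
```

```text
clock: 18.5
eef_pos: [600.5, 101.1, 76.1]
contact_force: [0.5, 0.4, -0.0]
clock: 18.88
eef_pos: [601.0, 101.1, 70.6]
contact_force: [0.1, 0.2, -0.2]
clock: 19.12
eef_pos: [601.3, 101.2, 67.7]
contact_force: [2.4, 0.7, 1.5]
```

```bash
(python3 -m creep '1 0 0 .05 0 0 0; 1 0 0 0 0 0 0'; python3 -m creep '1 0 0 .04 0 0 0; 1 0 0 0 0 0 0';python3 -m creep '1 0 0 .02 0 0 0; 1 0 0 0 0 0 0') | grep -v -e rot -e width -e grasp
```

```text
clock: 19.38
eef_pos: [600.7, 101.1, 65.0]
contact_force: [1.5, 0.0, 1.3]
clock: 19.62
eef_pos: [600.9, 101.1, 63.4]
contact_force: [1.1, 0.2, 6.3]
clock: 19.88
eef_pos: [600.9, 101.1, 63.3]
contact_force: [-1.2, 0.4, 15.0]
```

Hard stop again at 63.3. I'll lift away and check.

```bash
python3 -m creep '1 0 0 -.7 0 0 0; 1 0 0 -.8 0 0 0; 1 -.8 .5 -.8 0 0 0; 1 -.8 .5 -.8 0 0 0; 1 -.6 .5 0 0 0 0; 1 0 0 0 0 0 0; 1 0 0 0 0 0 0' | grep -v -e width -e grasp
python3 - <<'E'
from h import *
a=cams.camera("wrist")
for l in ["power_on_end","power_off_end","tripped_top","set_top","collar_set","dial_mark","ring"]: print(l,[(np.round(d["centre"],1),round(d["score"],2)) for d in tip_of(l,a)[:2]])
cv2.imwrite("pics/w9.png",cv2.resize(a["img"][:260],(800,406),interpolation=2))
E
```

```text
clock: 20.75
eef_pos: [495.3, 20.0, 217.0]
ee_rot: [-0.0, 1.0, 0.029, -0.0]
contact_force: [0.7, -0.5, 0.3]
power_on_end [(array([597.9,  97.7,  72. ]), 0.73)]
power_off_end [(array([572.1,  93.3,  81.3]), 0.94)]
tripped_top [(array([567. , -74.2,  76.3]), 0.42)]
set_top [(array([566.9, -27. ,  81.4]), 0.59)]
collar_set []
dial_mark [(array([633.3, -39.1,  92.3]), 0.93)]
ring [(array([546.6,  46.1,  70.6]), 0.67)]
```

View pics/w9.png

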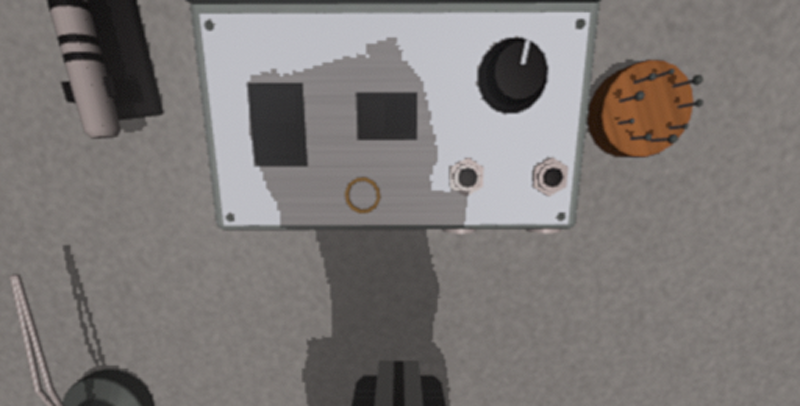

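Both breakers at (467,177) and (552,177) now look alike and seated. The rocker is on, with the on end at z 72 and the off end at 81. The dial, ring and small rocker are unchanged and the arm is clear.

```bash
python3 -c "
from plant import ctrl
print(ctrl.finish_job())"
```

```text
the job is handed in; nothing more can be done
None
```

The job is done and handed in: power rocker off, tripped breaker (the right-hand one) pushed fully in, rocker fully on again, and in the last picture the other controls and the ring looked unmoved.

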